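Drop a dud horn into the lever-lid scrap bin

ROBOT

A 6-joint arm with a two-finger parallel gripper is mounted at the origin on the work surface. World frame = base frame: x ahead of the robot, y to its left, z up, the work surface at z = 0. Lengths are in mm, angles in rad, forces in N, time in s.
With the tool pointing down it reaches from about 275 to 750 mm from the base axis. Payload 10.2 kg.
Tool frame: the origin (TCP) lies midway between the tips of the shut fingers; the grasp point (between the pads) lies 19 mm behind it; z points along the fingers, y is the line along which they close (so a half turn about z gives the same grasp; the last joint's range is limited). The gripper opens to 85 mm and grips with 20 to 120 N. Pads are 22 mm wide; open, the fingers measure 114 mm over their backs; the gripper's body (76 mm by 85 mm) begins 54 mm behind the grasp point. The pads swing forward as they close: fully open they stand 13 mm farther back than shut.
Start: joints at [-1.55, 0.313, 1.498, -0, 1.331, -0.223], TCP at [126.717, -509.484, 231.294] pointing down, gripper open.
Joint ranges: [-2.94, 2.94], [-0.97, 2.17], [0.19, 2.56], [-1.23, 4.37], [0.02, 3.11], [-2.88, 2.88]. Speed limits (rad/s): [2.39, 2.39, 3.01, 3.14, 3.14, 3.14].

INTERFACE

Orientations are given as a unit quaternion [x, y, z, w].
In Python, from cell import manip, optics, models gives the robot as it stands. The module is installed in compiled form; this text tells all that it offers.
- The arm moves only by the shell command python3 -m jog 'ROWS' [OPENING]. ROWS is JSON, a list of rows, each an object of numbers: "tx", "ty", "tz": the shift along the tool's x, y, z in m; "rx", "ry", "rz": the turn, a rotation vector about the tool's x, y, z in degrees. In form: [{"tx": .., "ty": .., "tz": .., "rx": .., "ry": .., "rz": ..}, ...]. A call has exactly 5 rows; each row is the pose to reach, as a shift and turn from the pose commanded when the call began, along the tool's axes at that moment; what a row does not reach only later rows make up. A row lasts 1/8 s, in which the tool goes at most 62.5 mm and 10.7 degrees, less where a joint would pass 70% of its speed; a pose out of reach is approached as far as the arm can. A call with a gripper value outside its range is refused whole. OPENING is the closure, from 0 (fully open) to 1 (shut), set as the call begins (- or left out, the last holds). The fingers move at their own pace and stop on an object; the grip force is fixed at half the most. Time passes only in rows, so rows that repeat a pose let the fingers close, or fill a call up. It gives the time, the measured TCP pose, the force, the opening and the grip force at its end, in the units of the state.
- manip.observe(): the state, without advancing time (a new reading comes with each control period).
- optics.camera(name): name is "scene" or "side" or "wrist"; returns (picture, depth): 400x640x3 uint8, red, green, blue; 400x640 float32, mm along the optical axis (not along the pixel's ray), 0 where there is no reading.
- optics.get_calibration(name): a dict with "fx", "fy", "cx", "cy" (pixels), "dist" ([k1, k2, p1, p2, k3] as OpenCV has them; the pictures are not rectified), "T" (4x4, takes a point from camera to world coordinates). Camera axes: x right, y up, looking along -z (the intrinsics and any distortion apply to the point x, -y, -z); pixel columns grow to the right and rows downward; lengths in mm; the calibration is good to about 2 mm. A picture is of the moment at which its call begins: read the wrist's pose just before it. get_calibration takes no time and is no camera call; for the wrist camera it gives the pose at the moment of the call.
- manip.close_job(): hands the job in; it is judged then, once.
Trained networks look in the newest picture that a camera, given by its name, has taken for a name from the list of things; names that differ only in an ending like _2 or _b are one class to them, and where a whole thing is asked for, a point or a joint stands for the part that bears it (a point fixed in the world has none). Each returns a list of dicts, best first, with "confidence" (0 to 1); they miss things now and then, are a little off and sometimes report something else, mostly with a low value. They report only what shows in the picture. A call takes as long as a camera call. They do not tell look-alikes from the thing itself.
- models.find_in(camera, name): "uv" ([column, row] in pixels, amid what is visible of it).
- models.trace(camera, name): "mask" (400x640 bool, what is visible of it) and "uv" ([column, row] in pixels, amid what is visible of it).
- models.spot_point(camera, name): "uv" ([column, row] in pixels: a listed point, or the origin of a listed thing).
The state is a dict: "time": time; "joints": joint angles; "joint_vel": joint speeds; "joint_torque": joint torques, N m; "position": TCP position; "orientation": TCP orientation; "wrist_force": force on the tool from outside, world axes, zero at the start; "moment": the same for the moment, N m; "width": finger opening in mm; "finger_force": force on a finger pad.
Only numpy, scipy, OpenCV 4.12 (cv2) and the standard library are available. Lean on these libraries where they do the work, as an engineer would, in place of code of your own. Each camera call takes 0.05 s, during which the arm holds its last target. There are 200 camera calls.

TASK

Press the red lever of the blue scrap bin all the way down with the fingertips and keep it down until the dud red horn has rolled off its chute into the bin by itself, then ease the lever back up slowly so that the lid comes down gently and shuts without slamming. Do not touch the horn or the lid themselves, and leave everything else on the bench where it is.

Things in the scene. Friction and masses are not known exactly. Their poses are not given: they have to be found in the camera images.
- bin: scrap bin, fixed: open-topped blue steel box 160 long (its x) x 140 wide x 140 mm high, walls 4 mm, yellow stripes. Origin at the centre of its underside on the bench, z up; -x is the front with the lever (roughly facing the robot), +x the back, where an aluminium chute 44 mm wide slopes down to the rim. Place and yaw differ each time
- lid (a joint): angle in rad of the bin's steel lid (156 x 138 mm, yellow upturned flange 55 mm high on its rear edge): 0 shut, 1.0 fully open. It hinges on the front rim, the rear edge rising; linked to the lever (2.2 rad of lid per rad of lever), it follows the lever and slams shut by its own weight if let go. Lowered over 2 s or more it does not slam
- pad (a point): centre of the top of the red lever pad (76 mm along the bin's y, 46 along its x, 10 thick), in the bin's frame at rest at x -150, y -56, z 118 mm, sloping up 0.22 rad to its front end. Pressed straight down about 50 mm it stops, lid fully open, sloping as much down. Resists with 4 to 10 N. The bin's front wall and the open lid stay 70 mm or more behind its centre
- lever_pivot (a point): hinge axis of the lever (parallel to the bin's y), in a dark link housing 135 mm high on the bin's -y wall; in the bin's frame at x -40, y -86, z 85 mm
- dud_center (a point): centre of the dud horn: red disc 84 mm across, 26 mm thick, steel faces, 0.2 kg, standing on its rim in the chute, held back by the lid's flange. At first about 193 mm above the bench; with the lid nearly fully open it rolls into the bin within about a second, its centre then under 90 mm above the bench
- horn_a: good black horn with a steel ring, lying face up beside the bin, with a steel bracket tab reaching 25 mm past its rim, 90 mm across, 34 mm high; origin under its centre
- horn_b: good black horn with a brass ring, lying face up beside the bin, with a steel bracket tab reaching 25 mm past its rim, 80 mm across, 34 mm high; origin under its centre
- bottle: clear water bottle with a blue cap, 60 mm across, 200 mm high; origin under its centre
- cup: steel tea cup, 72 mm across, 80 mm high; origin under its centre
- screwdriver: screwdriver 200 mm long lying on the bench
- wrench: wrench 180 mm long lying on the bench
- coil: copper coil on a black spool, 56 mm across, 40 mm high, standing; origin under its centre
Mind the look-alikes: they are no part of the job. There is more than one size of the part that bears dud_center; the job needs the middle-sized.

How it is judged (in metres and radians):
On the way:
1. the lid is held fully open with the dud horn inside the bin (value of joint lid above 0.88 rad and z of dud_center in the frame of bin between 0 and 0.115 m and x of dud_center in the frame of bin between -0.075 and 0.075 m and y of dud_center in the frame of bin between -0.065 and 0.065 m), for 0.2 s.
At the end, for the whole second after the job is handed in: the dud horn lies at rest inside the bin's walls (its centre below 115 mm) and the lid is shut (under 0.04 rad) (value of joint lid below 0.04 rad and z of dud_center in the frame of bin between 0 and 0.115 m and x of dud_center in the frame of bin between -0.075 and 0.075 m and y of dud_center in the frame of bin between -0.065 and 0.065 m and linear speed of dud below 0.05 m/s); the robot touches nothing.
It fails at once if the lid slams: it comes down faster than 2.2 rad/s in the last part of its swing (below 0.4 rad) (value of joint lid below 0.4 rad and velocity of joint lid below -2.2 rad/s).
It fails at once if the robot touches the dud horn (contact force between any of the arm, the fingers and dud above 0.3 N).
It fails at once if the robot touches the lid (contact force between any of the arm, the fingers and lid above 1 N).
It fails at once if something else on the bench is moved by more than 20 mm (distance of any of horn_a, horn_b, bottle, cup, screwdriver, wrench, coil from where it was at the start of the episode above 0.02 m).
It also fails if it takes over 38 s, if anything falls off the work surface, if the arm or the gripper's body presses on something with over 40 N, if the wrist force passes 120 N, or if a joint passes its speed limit or range.

## Working session

There is one attempt and no reset: what is moved stays moved. The work goes in short steps, Python scripts to look and compute and a shell command to move; the robot and the scene stay as the last step left them, time stands still between calls to the robot, and variables do not carry over. Pictures are saved under pics/ and viewed, at most 10 in all, crops included, and the job is handed in when it is done.

```bash
mkdir -p pics
cat > h.py <<'E'
import numpy as np, cv2
from cell import manip, optics, models
def ray(cam,uv):
    c=optics.get_calibration(cam); K=np.array([[c['fx'],0,c['cx']],[0,c['fy'],c['cy']],[0,0,1.]])
    p=cv2.undistortPoints(np.array([[uv]],float),K,np.array(c['dist'],float))[0,0]
    T=np.array(c['T']); return T, np.array([p[0],-p[1],-1.])
def at_depth(cam,uv,d):
    T,r=ray(cam,uv); return (T@np.r_[r*d,1])[:3]
def at_z(cam,uv,z):
    T,r=ray(cam,uv); o=T[:3,3]; w=T[:3,:3]@r; return o+w*(z-o[2])/w[2]
def cloud(cam,depth,mask):
    v,u=np.nonzero(mask&(depth>0)); c=optics.get_calibration(cam); K=np.array([[c['fx'],0,c['cx']],[0,c['fy'],c['cy']],[0,0,1.]])
    p=cv2.undistortPoints(np.stack([u,v],1)[:,None].astype(float),K,np.array(c['dist'],float))[:,0]
    d=depth[v,u]; T=np.array(c['T']); P=np.stack([p[:,0]*d,-p[:,1]*d,-d],1)
    return P@T[:3,:3].T+T[:3,3]
E
python3 - <<'E'
from h import *
s=manip.observe(); print(s['time'],s['position'],s['orientation'],s['width'])
for c in ['scene','side']:
    im,d=optics.camera(c); cv2.imwrite(f'pics/{c}.png',im[:,:,::-1]); np.save(f'{c}.npy',d)
    for n in ['pad','lever_pivot','dud_center','bin']:
        for r in models.spot_point(c,n)[:4]:
            u,v=map(int,r['uv']); dd=d[v,u]
            print(c,n,round(r['confidence'],2),u,v,at_depth(c,r['uv'],dd).round(0))
E
```

```text
0.0 [ 126.7118033  -509.21600864  230.72491488] [ 9.92580993e-01  1.21583487e-01  5.77490793e-05 -6.51151542e-04] 85.19662159536936
scene pad 0.73 287 178 [ 463. -165.  120.]
scene dud_center 0.92 254 274 [853. -59.  53.]
scene dud_center 0.71 198 237 [ 800. -286.   69.]
scene dud_center 0.56 240 203 [ 756. -146.  198.]
scene bin 0.77 276 235 [697. -81.  66.]
side pad 0.84 282 222 [ 475. -153.  116.]
side lever_pivot 0.55 297 245 [ 577. -234.  110.]
side lever_pivot 0.39 355 244 [ 757. -185.  148.]
side dud_center 0.97 342 294 [ 787. -339.   82.]
side dud_center 0.6 357 229 [ 754. -177.  201.]
side bin 0.59 322 257 [ 658. -214.   80.]
```

View pics/scene.png

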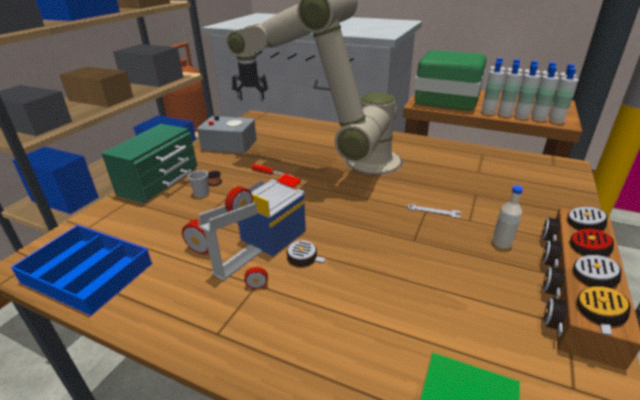

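View pics/side.png

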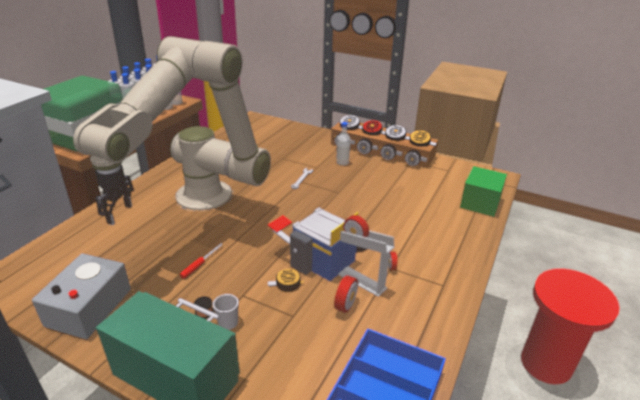

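The scene picture shows the bin at about (272,220), with the red pad at (287,178) and the red-rimmed horn in the chute at (240,203). The side picture shows the pad at (282,222) and the chute horn at (357,229). There are three red horns: in the scene view at (240,203), (198,237) and (256,276). The one on the chute, about 198 mm high, fits "standing in the chute, held by the flange". The other two stand on the bench. I'll confirm that in a crop and fit the bin's yaw.

Run:
```python
from h import *
ims={}
for c in ['scene','side']:
    im,d=optics.camera(c); ims[c]=im
    for n in ['pad','lid','dud_center']:
        for r in models.trace(c,n)[:3]:
            m=cv2.erode(r['mask'].astype(np.uint8),np.ones((3,3)))>0
            P=cloud(c,d,m)
            if len(P)<8: continue
            if n=='pad': P=P[(P[:,2]>90)&(P[:,2]<140)]
            if n=='lid': P=P[(P[:,2]>120)]
            q=np.median(P,0).round(0)
            (cx,cy),(w,h),a=cv2.minAreaRect(P[:,:2].astype(np.float32))
            print(c,n,round(r['confidence'],2),np.round(r['uv']),len(P),q,'z',P[:,2].min().round(),P[:,2].max().round(),'rect',round(cx),round(cy),round(w),round(h),round(a,1))
a=cv2.resize(ims['scene'][160:300,170:330],None,fx=2.5,fy=2.5,interpolation=2)
b=cv2.resize(ims['side'][200:340,250:410],None,fx=2.5,fy=2.5,interpolation=2)
cv2.imwrite('pics/crop.png',np.hstack([a,b])[:,:,::-1])
```

```text
scene pad 0.58 [270. 200.] 1 [ 557. -118.  140.] z 140.0 140.0 rect 557 -118 0 0 0.0
scene pad 0.56 [288. 180.] 146 [ 475. -152.  117.] z 109.0 124.0 rect 474 -155 68 39 77.7
scene lid 0.63 [270. 198.] 883 [ 627. -114.  146.] z 140.0 201.0 rect 634 -134 128 156 80.4
scene dud_center 0.79 [237. 201.] 436 [ 759. -154.  210.] z 181.0 237.0 rect 750 -160 28 78 74.2
scene dud_center 0.74 [511. 218.] 950 [406. 535.  96.] z 7.0 201.0 rect 399 535 53 40 64.8
scene dud_center 0.68 [198. 236.] 502 [ 799. -300.   68.] z 11.0 113.0 rect 789 -306 88 30 88.6
side pad 0.86 [281. 223.] 222 [ 476. -176.  114.] z 94.0 124.0 rect 478 -176 60 116 27.7
  return _methods._mean(a, axis=axis, dtype=dtype,
  ret = um.true_divide(
Traceback (most recent call last):
ValueError: zero-size array to reduction operation minimum which has no identity
```

Run:
```python
from h import *
ims={}
for c in ['scene','side']: ims[c]=optics.camera(c)[0]
a=cv2.resize(ims['scene'][160:300,170:330],None,fx=2.5,fy=2.5,interpolation=2)
b=cv2.resize(ims['side'][200:340,250:410],None,fx=2.5,fy=2.5,interpolation=2)
cv2.imwrite('pics/crop.png',np.hstack([a,b])[:,:,::-1])
R=cv2.Rodrigues(np.array([0,0,0.]))[0]
from scipy.spatial.transform import Rotation as Ro
s=manip.observe(); Rm=Ro.from_quat(s['orientation'])
print(Rm.inv().apply(np.array([470,-155,200])-s['position']).round(1), Rm.as_matrix().round(3))
```

```text
[ 418.7 -261.1   31.3] [[ 0.97   0.241 -0.   ]
 [ 0.241 -0.97  -0.   ]
 [-0.     0.    -1.   ]]
```

View pics/crop.png

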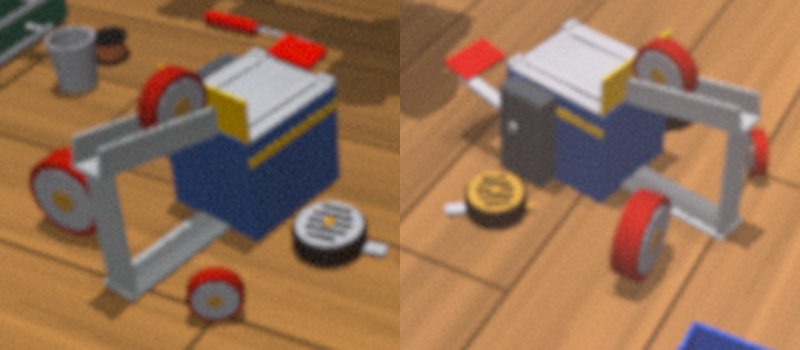

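The crop confirms it: the middle-sized red horn, upright in the chute behind the yellow flange, is the dud. The larger and smaller ones stand on the bench. The red pad is at the bin's front. Next I move over the pad with the gripper shut.

```bash
python3 -m jog '[{"tx":0.05,"ty":-0.03},{"tx":0.1,"ty":-0.062},{"tx":0.15,"ty":-0.093},{"tx":0.2,"ty":-0.125},{"tx":0.25,"ty":-0.156}]' 1; python3 -m jog '[{"tx":0.05,"ty":-0.03},{"tx":0.09,"ty":-0.06},{"tx":0.125,"ty":-0.085},{"tx":0.14,"ty":-0.1},{"tx":0.14,"ty":-0.105}]'
python3 - <<'E'
from h import *
s=manip.observe(); print(s['time'],s['position'],s['width'])
im,d=optics.camera('wrist'); cv2.imwrite('pics/w.png',im[:,:,::-1])
for r in models.trace('wrist','pad')[:2]:
    m=cv2.erode(r['mask'].astype(np.uint8),np.ones((3,3)))>0
    P=cloud('wrist',d,m); P=P[(P[:,2]>95)&(P[:,2]<135)]
    if len(P)<8: continue
    print(r['confidence'],r['uv'],len(P),P.mean(0),P.min(0),P.max(0),cv2.minAreaRect(P[:,:2].astype(np.float32)))
E
```

```text
0.9 [ 126.71757526 -509.49063385  231.30791906] 85.96872113578843invalid input
invalid input
```

View pics/w.png

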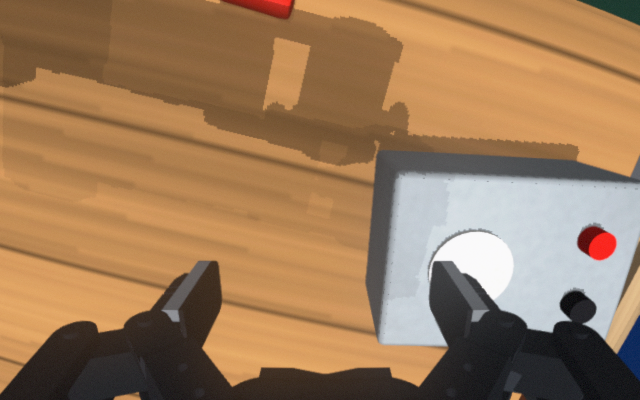

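The moves were refused, and the wrist picture shows only the grey control box at (500,240). Most likely every row needs all six keys.

```bash
python3 -m jog '[{"tx":0.05,"ty":-0.03,"tz":0,"rx":0,"ry":0,"rz":0},{"tx":0.1,"ty":-0.062,"tz":0,"rx":0,"ry":0,"rz":0},{"tx":0.15,"ty":-0.093,"tz":0,"rx":0,"ry":0,"rz":0},{"tx":0.2,"ty":-0.125,"tz":0,"rx":0,"ry":0,"rz":0},{"tx":0.25,"ty":-0.156,"tz":0,"rx":0,"ry":0,"rz":0}]' 1 && python3 -m jog '[{"tx":0.05,"ty":-0.03,"tz":0,"rx":0,"ry":0,"rz":0},{"tx":0.09,"ty":-0.06,"tz":0,"rx":0,"ry":0,"rz":0},{"tx":0.125,"ty":-0.085,"tz":0,"rx":0,"ry":0,"rz":0},{"tx":0.14,"ty":-0.1,"tz":0,"rx":0,"ry":0,"rz":0},{"tx":0.14,"ty":-0.105,"tz":0,"rx":0,"ry":0,"rz":0}]'
python3 - <<'E'
from h import *
s=manip.observe(); print(s['time'],s['position'],s['width'],s['wrist_force'])
im,d=optics.camera('wrist'); cv2.imwrite('pics/w2.png',im[:,:,::-1])
for r in models.trace('wrist','pad')[:2]:
    m=cv2.erode(r['mask'].astype(np.uint8),np.ones((3,3)))>0
    P=cloud('wrist',d,m); P=P[(P[:,2]>95)&(P[:,2]<135)]
    if len(P)<8: continue
    print(r['confidence'],r['uv'],len(P),P.mean(0),P.min(0),P.max(0),cv2.minAreaRect(P[:,:2].astype(np.float32)))
E
```

```text
time: 1.62
position: [332.7, -296.2, 231.5]
orientation: [0.993, 0.121, 0.0, 0.0]
wrist_force: [0.7, -0.2, -0.4]
width: 0.1
finger_force: 0.0
time: 2.25
position: [442.5, -161.2, 231.2]
orientation: [0.992, 0.123, -0.0, -0.0]
wrist_force: [0.9, -0.5, -0.1]
width: 0.4
finger_force: 0.0
2.25 [ 442.45245509 -161.22582373  231.19513657] 0.3856378508937515 [ 0.86642563 -0.48035896 -0.076976  ]
0.82 [345.6, 151.9] 7598 [ 475.22347271 -167.36477299  114.25612599] [ 437.34275812 -211.76117912   95.00670461] [ 540.81263633 -120.20561157  123.66774922] ((495.3531494140625, -166.4973907470703), (74.48040771484375, 103.89326477050781), 77.4726791381836)
```

View pics/w2.png

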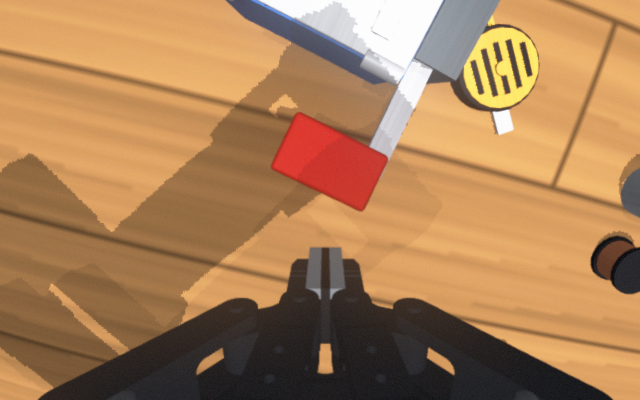

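The wrist picture shows the pad with corners (296,112), (387,157), (363,211) and (272,165), so its centre is at (330,161). The shut fingertips are at (325,255), and the yellow good horn is clear of them at (500,67).

Run:
```python
from h import *
from scipy.spatial.transform import Rotation as Ro
s=manip.observe(); Rm=Ro.from_quat(s['orientation'])
p=at_z('wrist',[329.5,161],118); print(p, [at_z('wrist',q,118).round() for q in ([296,112],[387,157],[363,211],[272,165])])
a=np.deg2rad(-12.5); f=p-4*np.array([np.cos(a),np.sin(a),0]); print(f)
print(Rm.inv().apply(f+[0,0,12]-s['position']).round(1), s['time'])
```

```text
[ 466.99726315 -158.33318687  118.        ] [array([ 495., -127.,  118.]), array([ 480., -198.,  118.]), array([ 436., -192.,  118.]), array([ 454., -119.,  118.])]
[ 463.09207912 -157.46742841  118.        ]
[ 21.8   0.7 101.3] 2.35
```

```bash
python3 -m jog '[{"tx":0.012,"ty":0.001,"tz":0.03,"rx":0,"ry":0,"rz":0},{"tx":0.022,"ty":0.001,"tz":0.06,"rx":0,"ry":0,"rz":0},{"tx":0.022,"ty":0.001,"tz":0.085,"rx":0,"ry":0,"rz":0},{"tx":0.022,"ty":0.001,"tz":0.1,"rx":0,"ry":0,"rz":0},{"tx":0.022,"ty":0.001,"tz":0.1,"rx":0,"ry":0,"rz":0}]'; python3 -m jog '[{"tx":0,"ty":0,"tz":0.01,"rx":0,"ry":0,"rz":0},{"tx":0,"ty":0,"tz":0.017,"rx":0,"ry":0,"rz":0},{"tx":0,"ty":0,"tz":0.024,"rx":0,"ry":0,"rz":0},{"tx":0,"ty":0,"tz":0.030,"rx":0,"ry":0,"rz":0},{"tx":0,"ty":0,"tz":0.03,"rx":0,"ry":0,"rz":0}]'
```

```text
time: 2.98
position: [463.3, -158.2, 130.9]
orientation: [0.993, 0.121, -0.0, -0.0]
wrist_force: [-0.5, -0.8, 1.4]
width: 0.1
finger_force: 0.0
time: 3.6
position: [463.7, -157.7, 101.1]
orientation: [0.993, 0.122, -0.0, -0.0]
wrist_force: [0.5, -0.2, -0.2]
width: -0.1
finger_force: 0.0
```

The tip is at z 101 and I read no resistance, so I'll look.

Run:
```python
from h import *
a=optics.camera('wrist')[0]; a=cv2.resize(a,(400,250)); 
b=cv2.resize(optics.camera('side')[0][150:275,230:430],(400,250),interpolation=2)
cv2.imwrite('pics/c3.png',np.hstack([a,b])[:,:,::-1])
s=manip.observe(); print(s['time'],s['wrist_force'],s['position'])
```

```text
3.7 [-0.51237244 -0.43081012  0.36152762] [ 463.92425197 -157.7628826   101.38369961]
```

View pics/c3.png

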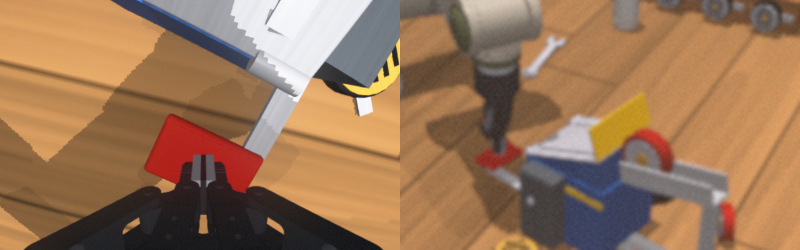

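The picture shows the tips near the pad's centre and the lid already partly open (yellow flange at (620,120)), so the press is working. I'll carry on down.

```bash
python3 -m jog '[{"tx":0,"ty":0,"tz":0.007,"rx":0,"ry":0,"rz":0},{"tx":0,"ty":0,"tz":0.014,"rx":0,"ry":0,"rz":0},{"tx":0,"ty":0,"tz":0.021,"rx":0,"ry":0,"rz":0},{"tx":0,"ty":0,"tz":0.028,"rx":0,"ry":0,"rz":0},{"tx":0,"ty":0,"tz":0.03,"rx":0,"ry":0,"rz":0}]'
python3 - <<'E'
from h import *
a=optics.camera('wrist')[0]; a=cv2.resize(a,(400,250)); 
b=cv2.resize(optics.camera('side')[0][150:275,230:430],(400,250),interpolation=2)
cv2.imwrite('pics/c4.png',np.hstack([a,b])[:,:,::-1])
s=manip.observe(); print(s['time'],s['wrist_force'],s['position'])
E
```

```text
time: 4.32
position: [463.9, -157.7, 70.8]
orientation: [0.993, 0.122, 0.0, -0.0]
wrist_force: [0.0, -0.1, 1.7]
width: -0.2
finger_force: 1.0
4.425 [ 0.11233053 -0.77458746  2.44694447] [ 463.9024053  -157.70207155   71.06284564]
```

View pics/c4.png

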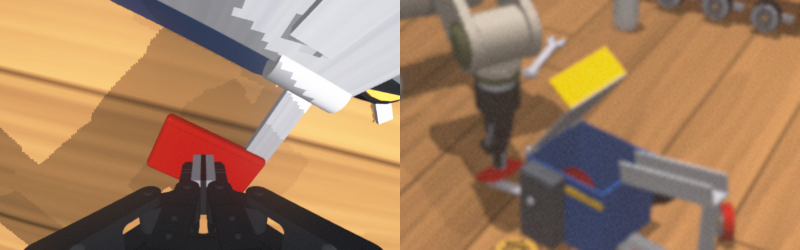

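The lid is open and the dud is already in the bin, with red showing at (580,175). I'll press the last few millimetres to be sure of the stop.

```bash
python3 -m jog '[{"tx":0,"ty":0,"tz":0.002,"rx":0,"ry":0,"rz":0},{"tx":0,"ty":0,"tz":0.003,"rx":0,"ry":0,"rz":0},{"tx":0,"ty":0,"tz":0.004,"rx":0,"ry":0,"rz":0},{"tx":0,"ty":0,"tz":0.004,"rx":0,"ry":0,"rz":0},{"tx":0,"ty":0,"tz":0.004,"rx":0,"ry":0,"rz":0}]'; python3 -c "
from h import *
d=optics.camera('side')[1]
r=models.trace('side','lid')
P=cloud('side',d,cv2.erode(r[0]['mask'].astype(np.uint8),np.ones((3,3)))>0)
print(r[0]['confidence'],len(P),np.percentile(P,[2,50,98],axis=0).round())
s=manip.observe(); print(s['time'],s['wrist_force'],s['position'],s['joint_torque'])"
```

```text
time: 5.05
position: [464.0, -157.8, 67.6]
orientation: [0.993, 0.122, 0.0, 0.0]
wrist_force: [0.6, 0.8, 5.0]
width: -0.1
finger_force: 2.4
0.84 681 [[ 574. -201.  178.]
 [ 610. -142.  281.]
 [ 639.  -77.  299.]]
5.15 [-0.18270982  0.91850551  4.71611861] [ 464.04258552 -157.84270729   67.6624508 ] [-1.88839738e-01 -3.84949028e+01 -1.83229423e+01 -9.43999831e-02
  9.35243396e-02  2.78483734e-03]
```

```bash
python3 -m jog '[{"tx":0,"ty":0,"tz":0.001,"rx":0,"ry":0,"rz":0},{"tx":0,"ty":0,"tz":0.002,"rx":0,"ry":0,"rz":0},{"tx":0,"ty":0,"tz":0.003,"rx":0,"ry":0,"rz":0},{"tx":0,"ty":0,"tz":0.003,"rx":0,"ry":0,"rz":0},{"tx":0,"ty":0,"tz":0.003,"rx":0,"ry":0,"rz":0}]'
```

```text
time: 5.78
position: [464.4, -158.0, 66.8]
orientation: [0.993, 0.122, 0.001, 0.001]
wrist_force: [-8.4, 3.9, 30.8]
width: 0.2
finger_force: 15.9
```

The force rises to 31 N, so the lever is on its stop, fully open. Now I ease it up at 20 mm/s, about 0.4 rad/s of lid.

```bash
python3 -m jog '[{"tx":0,"ty":0,"tz":-0.0025,"rx":0,"ry":0,"rz":0},{"tx":0,"ty":0,"tz":-0.005,"rx":0,"ry":0,"rz":0},{"tx":0,"ty":0,"tz":-0.0075,"rx":0,"ry":0,"rz":0},{"tx":0,"ty":0,"tz":-0.01,"rx":0,"ry":0,"rz":0},{"tx":0,"ty":0,"tz":-0.0125,"rx":0,"ry":0,"rz":0}]'
python3 -m jog '[{"tx":0,"ty":0,"tz":-0.0025,"rx":0,"ry":0,"rz":0},{"tx":0,"ty":0,"tz":-0.005,"rx":0,"ry":0,"rz":0},{"tx":0,"ty":0,"tz":-0.0075,"rx":0,"ry":0,"rz":0},{"tx":0,"ty":0,"tz":-0.01,"rx":0,"ry":0,"rz":0},{"tx":0,"ty":0,"tz":-0.0125,"rx":0,"ry":0,"rz":0}]'
python3 -m jog '[{"tx":0,"ty":0,"tz":-0.0025,"rx":0,"ry":0,"rz":0},{"tx":0,"ty":0,"tz":-0.005,"rx":0,"ry":0,"rz":0},{"tx":0,"ty":0,"tz":-0.0075,"rx":0,"ry":0,"rz":0},{"tx":0,"ty":0,"tz":-0.01,"rx":0,"ry":0,"rz":0},{"tx":0,"ty":0,"tz":-0.0125,"rx":0,"ry":0,"rz":0}]'
python3 -m jog '[{"tx":0,"ty":0,"tz":-0.002,"rx":0,"ry":0,"rz":0},{"tx":0,"ty":0,"tz":-0.004,"rx":0,"ry":0,"rz":0},{"tx":0,"ty":0,"tz":-0.006,"rx":0,"ry":0,"rz":0},{"tx":0,"ty":0,"tz":-0.008,"rx":0,"ry":0,"rz":0},{"tx":0,"ty":0,"tz":-0.01,"rx":0,"ry":0,"rz":0}]'
python3 -m jog '[{"tx":0,"ty":0,"tz":-0.002,"rx":0,"ry":0,"rz":0},{"tx":0,"ty":0,"tz":-0.004,"rx":0,"ry":0,"rz":0},{"tx":0,"ty":0,"tz":-0.006,"rx":0,"ry":0,"rz":0},{"tx":0,"ty":0,"tz":-0.008,"rx":0,"ry":0,"rz":0},{"tx":0,"ty":0,"tz":-0.01,"rx":0,"ry":0,"rz":0}]'
python3 -m jog '[{"tx":0,"ty":0,"tz":-0.005,"rx":0,"ry":0,"rz":0},{"tx":0,"ty":0,"tz":-0.015,"rx":0,"ry":0,"rz":0},{"tx":0,"ty":0,"tz":-0.03,"rx":0,"ry":0,"rz":0},{"tx":0,"ty":0,"tz":-0.05,"rx":0,"ry":0,"rz":0},{"tx":0,"ty":0,"tz":-0.06,"rx":0,"ry":0,"rz":0}]'
python3 - <<'E'
from h import *
a=cv2.resize(optics.camera('scene')[0][150:275,170:370],(400,250),interpolation=2); 
b=cv2.resize(optics.camera('side')[0][150:275,230:430],(400,250),interpolation=2)
cv2.imwrite('pics/c5.png',np.hstack([a,b])[:,:,::-1])
E
```

```text
time: 6.4
position: [463.5, -157.6, 76.8]
orientation: [0.993, 0.122, -0.0, -0.0]
wrist_force: [-2.1, 0.5, 1.4]
width: 0.1
finger_force: 1.0
time: 7.02
position: [463.8, -157.7, 89.5]
orientation: [0.993, 0.122, 0.0, -0.0]
wrist_force: [-1.3, 0.9, 3.0]
width: 0.3
finger_force: 1.5
time: 7.65
position: [464.1, -158.0, 102.2]
orientation: [0.993, 0.122, 0.0, 0.0]
wrist_force: [2.1, -0.4, 2.5]
width: -0.2
finger_force: 1.4
time: 8.28
position: [463.8, -157.8, 111.9]
orientation: [0.993, 0.122, 0.0, 0.0]
wrist_force: [2.1, -0.6, 2.6]
width: -0.4
finger_force: 1.6
time: 8.9
position: [463.2, -157.4, 121.6]
orientation: [0.993, 0.122, -0.001, -0.001]
wrist_force: [-0.7, 0.9, 0.1]
width: 0.2
finger_force: 0.0
time: 9.52
position: [464.1, -157.9, 183.4]
orientation: [0.993, 0.122, 0.001, 0.001]
wrist_force: [-0.4, 0.8, 0.0]
width: -0.2
finger_force: 0.0
```

View pics/c5.png

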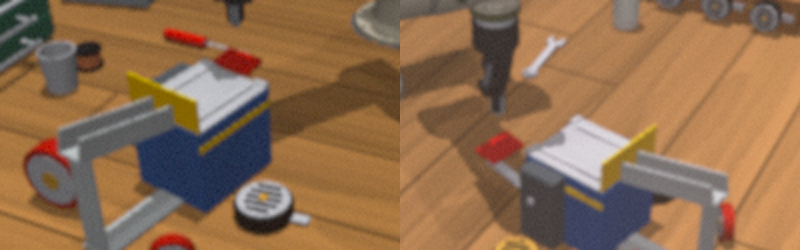

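The lid is shut with its flange at the chute mouth, the chute is empty, the tool is clear of the pad, and nothing else has moved. Handing in.

```bash
python3 -c "
from cell import manip
print(manip.close_job())"
```

```text
the job is handed in; nothing more can be done
None
```

The job is handed in, though no verdict came back: the lever was pressed to its stop, the dud horn rolled into the bin by itself, and the lid was eased shut over about 3 s. The last pictures show it closed, the arm clear and nothing else visibly moved.

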